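# Take the rock out of a kitchen machine's base plate

### The job

One corner of the machine's base plate rocks: press the plate's corners with a closed fingertip until you find the one that sinks. Then press that corner's shim tab down flat on its block and leave the other three tabs up, so that the plate stands level and firm. Only press, grasp nothing, and leave the loose things around the plate where they are.

Things in the scene. Friction and masses are not known exactly. Their poses are not given: they have to be found in the camera images.
- plate: grey painted steel machine base plate, 160 (its x) x 220 (its y) x 6 mm, with a round white drive pedestal in the middle (92 mm across, 40 mm high with spindle). Origin: centre of its flat top, 40 mm above the counter; z up, x away from the robot and y to its left at zero yaw. It stands level, sprung about its middle, on four rubber feet over the sole frame and can rock a few mm
- sole: dark steel frame fixed under the plate, same yaw, origin on the counter below the plate's. It packs three of the plate's feet firm; under one foot, unseen, 4 mm of packing is missing: pressed there, that corner sinks about 4 mm under 2 to 4 N, then stops, and springs back level when let go; the firm ones hardly give. Nothing shows which it is until it is pressed
- corner_front_left (a point): point on the plate's top right over its near left foot (near/far and left/right seen from the robot), at (-58, 88, 0) mm in the plate's frame, 22 mm in from the plate's edges: the place to press this corner; 40 mm above the counter when level
- corner_front_right (a point): point on the plate's top right over its near right foot (near/far and left/right seen from the robot), at (-58, -88, 0) mm in the plate's frame, 22 mm in from the plate's edges: the place to press this corner; 40 mm above the counter when level
- corner_rear_left (a point): point on the plate's top right over its far left foot (near/far and left/right seen from the robot), at (58, 88, 0) mm in the plate's frame, 22 mm in from the plate's edges: the place to press this corner; 40 mm above the counter when level
- corner_rear_right (a point): point on the plate's top right over its far right foot (near/far and left/right seen from the robot), at (58, -88, 0) mm in the plate's frame, 22 mm in from the plate's edges: the place to press this corner; 40 mm above the counter when level
- shim_front_left_top (a point): centre of the top of the near left corner's shim tab: a 34 x 34 x 5 mm pale aluminium cap beside the plate at (-58, 150) mm in the plate's x, y, standing 10 mm proud of its dark 30 mm block; its top is 50 mm above the counter at first and 40 mm when flat
- shim_front_left (a joint): how far the near left shim tab is pressed: 0 proud (start), 0.010 m flat on its block. It takes about 8 to 10 N straight down, stays where it is left, and drives 4 mm of packing up under its corner: this fills the gap of the rocking corner, but jacks a firm corner up and cannot be undone
- shim_front_right_top (a point): centre of the top of the near right corner's shim tab: a 34 x 34 x 5 mm pale aluminium cap beside the plate at (-58, -150) mm in the plate's x, y, standing 10 mm proud of its dark 30 mm block; its top is 50 mm above the counter at first and 40 mm when flat
- shim_front_right (a joint): how far the near right shim tab is pressed: 0 proud (start), 0.010 m flat on its block. It takes about 8 to 10 N straight down, stays where it is left, and drives 4 mm of packing up under its corner: this fills the gap of the rocking corner, but jacks a firm corner up and cannot be undone
- shim_rear_left_top (a point): centre of the top of the far left corner's shim tab: a 34 x 34 x 5 mm pale aluminium cap beside the plate at (58, 150) mm in the plate's x, y, standing 10 mm proud of its dark 30 mm block; its top is 50 mm above the counter at first and 40 mm when flat
- shim_rear_left (a joint): how far the far left shim tab is pressed: 0 proud (start), 0.010 m flat on its block. It takes about 8 to 10 N straight down, stays where it is left, and drives 4 mm of packing up under its corner: this fills the gap of the rocking corner, but jacks a firm corner up and cannot be undone
- shim_rear_right_top (a point): centre of the top of the far right corner's shim tab: a 34 x 34 x 5 mm pale aluminium cap beside the plate at (58, -150) mm in the plate's x, y, standing 10 mm proud of its dark 30 mm block; its top is 50 mm above the counter at first and 40 mm when flat
- shim_rear_right (a joint): how far the far right shim tab is pressed: 0 proud (start), 0.010 m flat on its block. It takes about 8 to 10 N straight down, stays where it is left, and drives 4 mm of packing up under its corner: this fills the gap of the rocking corner, but jacks a firm corner up and cannot be undone
- lock_ring: loose steel locking ring, 48 mm across, 14 mm high, lying between the two left shim blocks; not part of the job; origin at its underside's centre
- end_cap: loose white plastic cap, 42 mm across, 18 mm high, lying between the two right shim blocks; not part of the job; origin at its underside's centre
- screwdriver: loose screwdriver, 170 mm, lying between the plate and the robot; not part of the job; origin at its underside's centre
- wrench: loose wrench, 160 mm, lying beyond the plate; not part of the job; origin at its underside's centre
- pusher: loose white mincer pusher standing left of the plate, 60 mm across, 105 mm high; not part of the job; origin at its underside's centre
- jar: loose amber jar standing right of the plate, 64 mm across, 100 mm high; not part of the job; origin at its underside's centre

How it is judged:
By the outcome, as a careful person would: the job done as asked, in the order asked, and still so for the second after the job is handed in, with the robot touching nothing.
It also fails if it takes over 54 s, if anything falls off the work surface, if the arm or the gripper's body presses on something with over 40 N, if the wrist force passes 120 N, or if a joint passes its speed limit or range.

### The arm

A 6-joint arm with a two-finger parallel gripper is mounted at the origin on the work surface. World frame = base frame: x ahead of the robot, y to its left, z up, the work surface at z = 0. Lengths are in m, angles in rad, forces in N, time in s.
With the tool pointing down it reaches from about 0.325 to 0.775 m from the base axis. Payload 9.3 kg.
Tool frame: the origin (TCP) lies at the very end of the fingers, on their centre line; the grasp point (between the pads) lies 19 mm behind it; y points along the fingers, z is the direction in which the jaws open and shut, and the axes are right-handed (so a half turn about y gives the same grasp; the last joint's range is limited). The gripper opens to 85 mm and grips with 20 to 120 N. Pads are 22 mm wide; open, the fingers measure 114 mm over their backs; the gripper's body (76 mm by 85 mm) begins 54 mm behind the grasp point. The pads swing forward as they close: fully open they stand 13 mm farther back than shut.
Start: joints at [-1.445, 0.259, 0.021, 1.334, 0, 1.418], TCP at [0.151, -0.529, 0.231] pointing down, gripper open.
Joint ranges: [-3.04, 3.04], [-0.91, 1.82], [-1.04, 1.36], [-1.92, 1.95], [-1.52, 1.45], [-3.14, 3.14]. Speed limits (rad/s): [2.22, 2.22, 2.79, 3.14, 3.14, 3.14].

### API

Orientations are given as a unit quaternion [x, y, z, w].
In Python, from bench import get_obs, grab_frame, camera_model, close_job gives the robot as it stands.
- The arm moves only by the shell command python3 -m handwheel 'ROWS' [FORCE]. ROWS is a JSON object of lists of equal length, an entry for each row: "fingers": the opening, from 0 (shut) to 1 (fully open); "offset": the shift along the world's x, y, z each as a share of 0.4 m, from -1 to 1, a list of three; "roll": the turn about the world's z as a share of 0.5 rad, from -1 to 1. A call has 1 to 12 rows; each row is the pose to reach, as a shift and turn from the pose commanded when the call began; what a row does not reach only later rows make up. A row lasts 1/8 s, in which the tool goes at most 62.5 mm and 10.7 degrees, less where a joint would pass 70% of its speed; a pose out of reach is approached as far as the arm can. A call with a number of a shift or a turn outside -1 to 1 is refused whole. A call with a gripper value outside its range is refused whole. The fingers move at their own pace and stop on an object; FORCE is the grip in N (left out, the last holds). Time passes only in rows, so rows that repeat a pose let the fingers close. It gives the time, the measured TCP pose, the force and the opening at its end, in the units of the state.
- get_obs(): the state, without advancing time (a new reading comes with each control period).
- grab_frame(name): name is "side" or "top" or "wrist"; returns (picture, depth): 384x512x3 uint8, red, green, blue; 384x512 float32, m along the optical axis (not along the pixel's ray), 0 where there is no reading.
- camera_model(name): a dict with "K" (3x3 intrinsics, pixels), "k1" (the pictures are not rectified: a ray, as slopes to the right and down, at radius r is drawn at 1 + k1 r^2 times it, then the intrinsics apply), "pose" (4x4, takes a point from camera to world coordinates). Camera axes: x right, y up, looking along -z (the intrinsics and any distortion apply to the point x, -y, -z); pixel columns grow to the right and rows downward; lengths in m; the calibration is good to about 2 mm. A picture is of the moment at which its call begins: read the wrist's pose just before it. camera_model takes no time and is no camera call; for the wrist camera it gives the pose at the moment of the call.
- close_job(): hands the job in, once; it reports no verdict.
The state is a dict: "clock": time; "joints": joint angles; "qd": joint speeds; "tau": joint torques, N m; "position": TCP position; "eef_rot": TCP orientation; "contact_force": force on the tool from outside, world axes, zero at the start; "torque": the same for the moment, N m; "width": finger opening in m.
Only numpy, scipy, OpenCV 4.12 (cv2) and the standard library are available. Lean on these libraries where they do the work, as an engineer would, in place of code of your own. Each camera call takes 0.05 s, during which the arm holds its last target. There are 200 camera calls.

## Working session

There is one attempt and no reset: what is moved stays moved. The work goes in short steps, Python scripts to look and compute and a shell command to move; the robot and the scene stay as the last step left them, time stands still between calls to the robot, and variables do not carry over. Pictures are saved under pics/ and viewed, about 8 in all and at most 12, crops included, and the job is handed in when it is done.

```bash
mkdir -p pics; ls
python3 - <<'E'
from bench import *
import cv2,numpy as np
o=get_obs();print(o)
for n in("top","side"):
    p,d=grab_frame(n);cv2.imwrite(f"pics/{n}0.png",p[:,:,::-1]);np.save(f"pics/{n}0.npy",d)
    m=camera_model(n);print(n,m)
E
```

```text
pics
{'clock': 0.0, 'joints': array([-1.44461986e+00,  2.59172419e-01,  2.07485537e-02,  1.33370687e+00,
        2.02823683e-05,  1.41819418e+00]), 'qd': array([9.21131494e-04, 6.98851959e-04, 9.28046236e-04, 3.24465332e-04,
       3.77304982e-04, 6.66932614e-06]), 'tau': array([-8.51969162e-04, -5.55632222e+01,  3.44533825e+01,  1.36691361e-02,
       -2.18707332e-04,  1.52620674e-05]), 'position': array([ 0.15131311, -0.52847441,  0.23067172]), 'eef_rot': array([-0.09823084,  0.70072007, -0.69977677,  0.09825764]), 'contact_force': array([ 0.32758609, -0.34031389,  0.04918074]), 'torque': array([-0.01485515,  0.01289687,  0.005778  ]), 'width': 0.0854092653751111}
top {'K': array([[482.38679219,   0.        , 260.89660534],
       [  0.        , 482.38679219, 193.62543649],
       [  0.        ,   0.        ,   1.        ]]), 'k1': -0.18270442315769872, 'pose': array([[ 0.0133401 ,  0.98881985, -0.14851719,  0.40228783],
       [-0.99983664,  0.01500272,  0.01008009,  0.03284022],
       [ 0.01219556,  0.14835845,  0.98885845,  1.07241802],
       [ 0.        ,  0.        ,  0.        ,  1.        ]])}
side {'K': array([[389.05141294,   0.        , 257.51522115],
       [  0.        , 389.05141294, 197.18264032],
       [  0.        ,   0.        ,   1.        ]]), 'k1': -0.11537374436556251, 'pose': array([[-0.99724469,  0.03820955, -0.06358505,  0.49808082],
       [-0.07292234, -0.66224352,  0.74573176,  0.77833359],
       [-0.01361471,  0.74831381,  0.66320516,  0.72119904],
       [ 0.        ,  0.        ,  0.        ,  1.        ]])}
```

View pics/top0.png

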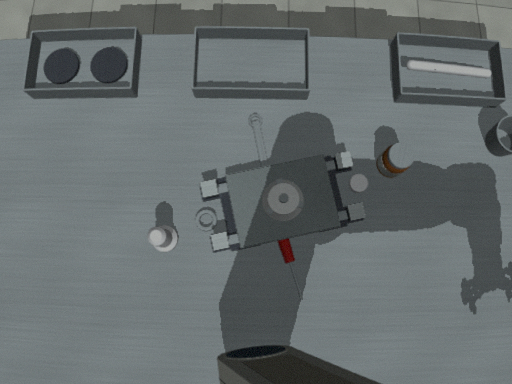

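The top view shows the plate around (285,200), with tabs at about (209,188), (345,160), (220,242) and (356,212). The pedestal is at (283,199), and all four corners are in view.

```bash
cat > h.py <<'E'
from bench import *
import cv2,numpy as np
def ray(n,uv,z,m=None):
    m=m or camera_model(n);D=np.array([m["k1"],0,0,0,0.])
    s=cv2.undistortPoints(np.array(uv,float).reshape(-1,1,2),m["K"],D,None,None,None).reshape(-1,2) if 0 else cv2.undistortPoints(np.array(uv,float).reshape(-1,1,2),m["K"],D).reshape(-1,2)
    P=m["pose"];d=np.c_[s[:,0],-s[:,1],-np.ones(len(s))]@P[:3,:3].T
    return P[:3,3]+d*((z-P[2,3])/d[:,2])[:,None]
def cloud(n,depth):
    m=camera_model(n);v,u=np.mgrid[:384,:512]
    s=cv2.undistortPoints(np.stack([u,v],-1).reshape(-1,1,2).astype(float),m["K"],np.array([m["k1"],0,0,0,0.])).reshape(-1,2)
    d=np.c_[s[:,0],-s[:,1],-np.ones(len(s))]*depth.reshape(-1,1)
    return (d@m["pose"][:3,:3].T+m["pose"][:3,3]).reshape(384,512,3)
E
python3 - <<'E'
from h import *
d=np.load("pics/top0.npy");img=cv2.imread("pics/top0.png");W=cloud("top",d)
z=W[...,2]
for n,(u,v) in dict(FL=(220,242),FR=(356,212),RL=(209,188),RR=(345,160),plate=(250,220),plate2=(320,180),ped=(283,199),table=(150,300)).items():
    print(n,z[v-2:v+3,u-2:u+3].mean().round(4))
roi=np.zeros((384,512),bool);roi[145:262,190:375]=1
T={}
m=((z>.044)&(z<.057)&roi).astype(np.uint8)
m=cv2.morphologyEx(m,cv2.MORPH_OPEN,np.ones((5,5)))
k,l,st,c=cv2.connectedComponentsWithStats(m)
for i in range(1,k):
    print(st[i],c[i].round(1),ray("top",[c[i]],.05)[0].round(4))
m=((z>.033)&(z<.09)&roi).astype(np.uint8);m=cv2.morphologyEx(m,cv2.MORPH_OPEN,np.ones((25,25)))
ct=max(cv2.findContours(m,0,1)[0],key=cv2.contourArea)
b=cv2.boxPoints(cv2.minAreaRect(ct));w=ray("top",b,.04)[:,:2];print(w.round(4),w.mean(0),[np.linalg.norm(w[i]-w[i-1]).round(4) for i in range(4)])
E
```

```text
FL 0.0498
FR 0.0499
RL 0.0504
RR 0.0502
plate 0.0405
plate2 0.0394
ped 0.0798
table 0.0006
[336 151  17  17 239] [343.7 159.2] [ 0.6346 -0.1576  0.05  ]
[201 180  16  17 229] [208.6 187.9] [0.5667 0.135  0.05  ]
[348 203  17  17 240] [356.1 210.9] [ 0.5213 -0.183   0.05  ]
[212 232  16  18 234] [219.5 240.5] [0.4542 0.1088 0.05  ]
[[ 0.5898  0.0029]
 [ 0.5918 -0.1151]
 [ 0.4824 -0.1146]
 [ 0.481   0.0018]] [ 0.53623547 -0.05624448] [np.float64(0.1088), np.float64(0.1181), np.float64(0.1094), np.float64(0.1164)]
```

View pics/side0.png

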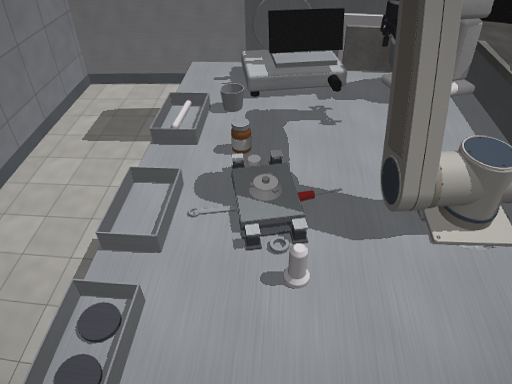

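The four tabs fit the given geometry: sides 115.5 and 300.4 mm (116 and 300 expected), heights 50 mm, yaw 0.228 rad, plate centre (0.544, -0.024). From that the corners are FR (.508,-.123), FL (.468,.048), RL (.581,.075) and RR (.621,-.097). I'll start with FR.

```bash
python3 -m handwheel '{"fingers":[0,0,0,0,0,0,0,0,0,0,0,0],"offset":[[0.89,1,-0.2],[0.89,1,-0.2],[0.89,1,-0.2],[0.89,1,-0.2],[0.89,1,-0.2],[0.89,1,-0.2],[0.89,1,-0.2],[0.89,1,-0.2],[0.89,1,-0.2],[0.89,1,-0.35],[0.89,1,-0.35],[0.89,1,-0.35]],"roll":[0,0,0,0,0,0,0,0,0,0,0,0]}' 30
```

```text
clock: 1.6
position: [0.5076, -0.1293, 0.0926]
eef_rot: [0.098, -0.7, 0.7, -0.098]
contact_force: [0.2, -0.6, 0.8]
width: 0.0001
```

```bash
python3 -m handwheel '{"fingers":[0,0,0,0,0,0],"offset":[[0,0.015,-0.06],[0,0.015,-0.12],[0,0.015,-0.125],[0,0.015,-0.1325],[0,0.015,-0.1325],[0,0.015,-0.1325]],"roll":[0,0,0,0,0,0]}'
python3 -m handwheel '{"fingers":[0,0,0],"offset":[[0,0,-0.003],[0,0,-0.003],[0,0,-0.003]],"roll":[0,0,0]}'
```

```text
clock: 2.35
position: [0.5084, -0.1236, 0.04]
eef_rot: [0.097, -0.7, 0.701, -0.099]
contact_force: [-1.1, -1.9, 7.3]
width: -0.0004
clock: 2.72
position: [0.5084, -0.1236, 0.0398]
eef_rot: [0.097, -0.699, 0.701, -0.099]
contact_force: [-4.0, -0.4, 19.8]
width: 0.0
```

FR is firm: 20 N with 0.2 mm of give. Next is FL.

```bash
python3 -m handwheel '{"fingers":[0,0,0,0,0,0,0,0,0,0,0,0],"offset":[[0,0,0.15],[0,0,0.15],[-0.1,0.43,0.15],[-0.1,0.43,0.15],[-0.1,0.43,0.15],[-0.1,0.43,0.15],[-0.1,0.43,0.15],[-0.1,0.43,0.05],[-0.1,0.43,0.015],[-0.1,0.43,0.002],[-0.1,0.43,0.002],[-0.1,0.43,0.002]],"roll":[0,0,0,0,0,0,0,0,0,0,0,0]}'
```

```text
clock: 4.22
position: [0.4668, 0.0483, 0.0397]
eef_rot: [0.098, -0.7, 0.701, -0.098]
contact_force: [-11.0, -1.5, 25.5]
width: -0.0004
```

FL is firm as well, at 25 N with no sink. Next is RL.

```bash
python3 -m handwheel '{"fingers":[0,0,0,0,0,0,0,0,0,0,0],"offset":[[0,0,0.15],[0,0,0.15],[0.285,0.065,0.15],[0.285,0.065,0.15],[0.285,0.065,0.15],[0.285,0.065,0.15],[0.285,0.065,0.05],[0.285,0.065,0.015],[0.285,0.065,0.002],[0.285,0.065,0.002],[0.285,0.065,0.002]],"roll":[0,0,0,0,0,0,0,0,0,0,0]}'
```

```text
clock: 5.6
position: [0.5819, 0.0752, 0.0397]
eef_rot: [0.098, -0.7, 0.7, -0.099]
contact_force: [-0.5, -0.1, 0.9]
width: -0.0004
```

Only 0.9 N here, so it is either soft or barely touching. I'll press on in small steps.

```bash
python3 -m handwheel '{"fingers":[0,0,0],"offset":[[0,0,-0.004],[0,0,-0.004],[0,0,-0.004]],"roll":[0,0,0]}'
python3 -m handwheel '{"fingers":[0,0,0],"offset":[[0,0,-0.003],[0,0,-0.003],[0,0,-0.003]],"roll":[0,0,0]}'
python3 -m handwheel '{"fingers":[0,0,0],"offset":[[0,0,-0.003],[0,0,-0.003],[0,0,-0.003]],"roll":[0,0,0]}'
```

```text
clock: 5.98
position: [0.582, 0.0753, 0.0376]
eef_rot: [0.098, -0.7, 0.7, -0.099]
contact_force: [2.3, 0.9, 3.9]
width: 0.0002
clock: 6.35
position: [0.5819, 0.0753, 0.0364]
eef_rot: [0.098, -0.7, 0.7, -0.099]
contact_force: [1.7, 0.6, 8.3]
width: -0.0001
clock: 6.72
position: [0.5821, 0.0753, 0.0362]
eef_rot: [0.097, -0.7, 0.7, -0.099]
contact_force: [-1.5, 0.4, 16.9]
width: 0.0001
```

RL sinks from 40 to 36.3 mm under about 4 N and then stops hard, so it is the rocking corner. I'll lift off and move over its shim tab.

```bash
python3 -m handwheel '{"fingers":[0,0,0,0,0,0,0,0,0,0,0],"offset":[[0,0,0.16],[0,0,0.16],[-0.038,0.15,0.16],[-0.038,0.15,0.16],[-0.038,0.15,0.16],[-0.038,0.15,0.08],[-0.038,0.15,0.05],[-0.038,0.15,0.03],[-0.038,0.15,0.02],[-0.038,0.15,0.02],[-0.038,0.15,0.02]],"roll":[0,0,0,0,0,0,0,0,0,0,0]}'
```

```text
clock: 8.1
position: [0.5666, 0.135, 0.043]
eef_rot: [-0.098, 0.7, -0.7, 0.098]
contact_force: [0.4, -0.2, 0.0]
width: -0.0001
```

```bash
python3 -m handwheel '{"fingers":[0,0,0,0,0],"offset":[[0,0,-0.004],[0,0,-0.008],[0,0,-0.008],[0,0,-0.008],[0,0,-0.008]],"roll":[0,0,0,0,0]}'
python3 -m handwheel '{"fingers":[0,0,0],"offset":[[0,0,-0.003],[0,0,-0.003],[0,0,-0.003]],"roll":[0,0,0]}'
```

```text
clock: 8.72
position: [0.5666, 0.1351, 0.0402]
eef_rot: [0.098, -0.7, 0.7, -0.099]
contact_force: [-1.3, -1.5, 5.9]
width: 0.0002
clock: 9.1
position: [0.5667, 0.1351, 0.0399]
eef_rot: [0.097, -0.7, 0.7, -0.099]
contact_force: [-4.4, -1.9, 15.6]
width: -0.0002
```

The tab stops at 39.9 mm. I'll press once more to seat it, then test the RL corner again.

```bash
python3 -m handwheel '{"fingers":[0,0,0],"offset":[[0,0,-0.003],[0,0,-0.003],[0,0,-0.003]],"roll":[0,0,0]}'
python3 -m handwheel '{"fingers":[0,0,0,0,0,0,0,0,0,0,0],"offset":[[0,0,0.15],[0,0,0.15],[0.038,-0.15,0.15],[0.038,-0.15,0.15],[0.038,-0.15,0.15],[0.038,-0.15,0.08],[0.038,-0.15,0.03],[0.038,-0.15,0.015],[0.038,-0.15,0.005],[0.038,-0.15,0.005],[0.038,-0.15,0.005]],"roll":[0,0,0,0,0,0,0,0,0,0,0]}'
```

```text
clock: 9.48
position: [0.5668, 0.1351, 0.0399]
eef_rot: [0.097, -0.7, 0.7, -0.099]
contact_force: [-7.6, -2.6, 25.9]
width: 0.0
clock: 10.85
position: [0.5818, 0.0756, 0.0398]
eef_rot: [-0.098, 0.7, -0.7, 0.099]
contact_force: [-1.1, 1.1, 2.6]
width: -0.0
```

```bash
python3 -m handwheel '{"fingers":[0,0,0],"offset":[[0,0,-0.004],[0,0,-0.004],[0,0,-0.004]],"roll":[0,0,0]}'
python3 -m handwheel '{"fingers":[0,0,0,0,0,0,0,0,0,0,0,0],"offset":[[0,0,0.3],[0,0,0.3],[0,0,0.5],[-0.2,-0.6,0.5],[-0.2,-0.6,0.5],[-0.3,-1,0.5],[-0.5,-1,0.5],[-0.5,-1,0.5],[-0.5,-1,0.5],[-0.5,-1,0.5],[-0.5,-1,0.5],[-0.5,-1,0.5]],"roll":[0,0,0,0,0,0,0,0,0,0,0,0]}'
python3 - <<'E'
from h import *
p,d=grab_frame("top");cv2.imwrite("pics/top1.png",p[:,:,::-1])
d0=np.load("pics/top0.npy");z=cloud("top",d)[...,2];z0=cloud("top",d0)[...,2]
for n,(u,v) in dict(FL=(220,241),FR=(356,211),RL=(209,188),RR=(344,160),pFL=(238,238),pFR=(335,218),pRL=(236,180),pRR=(322,163)).items():
    s=np.s_[v-3:v+4,u-3:u+4];print(n,np.median(z0[s]).round(4),np.median(z[s]).round(4))
E
```

```text
clock: 11.22
position: [0.5819, 0.0757, 0.0393]
eef_rot: [-0.098, 0.7, -0.7, 0.099]
contact_force: [-5.0, 1.0, 15.3]
width: -0.0
clock: 12.72
position: [0.3811, -0.3252, 0.2375]
eef_rot: [-0.097, 0.7, -0.7, 0.098]
contact_force: [0.1, 0.6, -0.9]
width: 0.0002
FL 0.0498 0.0497
FR 0.0499 0.0502
RL 0.0502 0.0415
RR 0.0505 0.0502
pFL 0.038 0.038
pFR 0.0399 0.0403
pRL 0.0397 0.0394
pRR 0.0405 0.0394
```

View pics/top1.png

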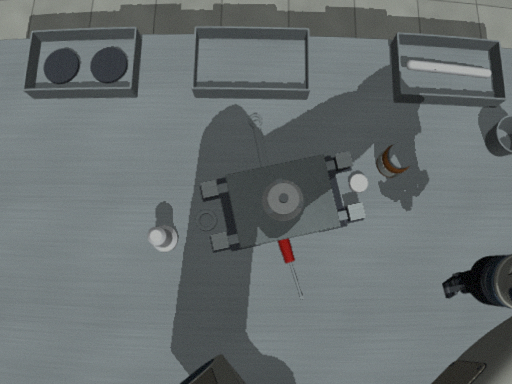

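The gripper is clear and every loose item is where it was. Three tabs still read about 50 mm. RL reads 41.5 mm in depth against 39.9 mm by touch, so I'll take one averaged reading before closing.

Run:
```python
from h import *
z=np.mean([cloud("top",grab_frame("top")[1])[...,2] for _ in range(8)],0)
for n,(u,v) in dict(FL=(220,241),FR=(356,211),RL=(209,189),RR=(344,160),pFR=(335,218),pRL=(236,180)).items():
    print(n,z[v-3:v+4,u-3:u+4].mean().round(4))
```

```text
FL 0.0499
FR 0.0552
RL 0.0413
RR 0.0501
pFR 0.0476
pRL 0.0425
```

Depth dropouts (zeros) corrupt the mean, so I'll repeat it with a median over valid pixels.

Run:
```python
from h import *
D=[grab_frame("top")[1] for _ in range(6)]
Z=np.array([np.where(d>0,cloud("top",d)[...,2],np.nan) for d in D])
for n,(u,v) in dict(FL=(220,241),FR=(356,211),RL=(209,189),RR=(344,160),pFL=(243,235),pFR=(335,218),pRL=(236,180),pRR=(322,163)).items():
    s=Z[:,v-3:v+4,u-3:u+4];print(n,np.nanmedian(s).round(4),np.nanmean(s).round(4),np.nanstd(s).round(4))
```

```text
FL 0.0502 0.0502 0.0018
FR 0.05 0.0499 0.0019
RL 0.0412 0.0412 0.0018
RR 0.0503 0.0503 0.0018
pFL 0.0401 0.0401 0.0019
pFR 0.04 0.0396 0.0038
pRL 0.0397 0.0397 0.0019
pRR 0.0401 0.0387 0.007
```

Measured properly, the RL tab sits at 41.2 mm, about 1.2 mm proud. The corner also yielded slightly more than the firm ones (39.3 mm). The tab isn't quite flat, so I'll press it again, hold, and release slowly.

```bash
python3 -m handwheel '{"fingers":[0,0,0,0,0,0,0,0,0,0,0],"offset":[[0.464,1,0],[0.464,1,0],[0.464,1,0],[0.464,1,0],[0.464,1,0],[0.464,1,0],[0.464,1,0],[0.464,1,0],[0.464,1,-0.2],[0.464,1,-0.33],[0.464,1,-0.33]],"roll":[0,0,0,0,0,0,0,0,0,0,0]}'
python3 -m handwheel '{"fingers":[0,0,0,0,0,0],"offset":[[0,0.15,0],[0,0.15,0],[0,0.15,-0.1],[0,0.15,-0.143],[0,0.15,-0.153],[0,0.15,-0.153]],"roll":[0,0,0,0,0,0]}'
python3 -m handwheel '{"fingers":[0,0,0],"offset":[[0,0,-0.003],[0,0,-0.006],[0,0,-0.006]],"roll":[0,0,0]}'
```

```text
clock: 14.85
position: [0.5642, 0.0745, 0.1022]
eef_rot: [-0.101, 0.701, -0.7, 0.095]
contact_force: [0.1, -1.4, 1.8]
width: -0.0001
clock: 15.6
position: [0.568, 0.1347, 0.0458]
eef_rot: [0.097, -0.7, 0.7, -0.099]
contact_force: [1.0, 0.5, 0.0]
width: -0.0003
clock: 15.98
position: [0.567, 0.1352, 0.0421]
eef_rot: [0.098, -0.7, 0.7, -0.098]
contact_force: [0.3, -0.2, 0.0]
width: -0.0
```

```bash
for i in 1 2; do python3 -m handwheel '{"fingers":[0,0],"offset":[[0,0,-0.0025],[0,0,-0.0025]],"roll":[0,0]}' | grep -E "pos|for"; done
python3 -m handwheel '{"fingers":[0,0,0],"offset":[[0,0,-0.003],[0,0,-0.003],[0,0,-0.003]],"roll":[0,0,0]}'| grep -E "pos|for"
python3 -m handwheel '{"fingers":[0,0,0],"offset":[[0,0,-0.003],[0,0,-0.003],[0,0,-0.003]],"roll":[0,0,0]}'| grep -E "pos|for"
```

```text
position: [0.567, 0.1353, 0.0411]
contact_force: [0.1, 0.0, 3.2]
position: [0.5671, 0.1353, 0.0404]
contact_force: [-1.3, -0.1, 6.2]
position: [0.5671, 0.1353, 0.04]
contact_force: [-4.3, -0.6, 14.1]
position: [0.5671, 0.1353, 0.0399]
contact_force: [-7.9, -2.1, 25.2]
```

```bash
python3 -m handwheel '{"fingers":[0,0,0,0,0,0,0,0],"offset":[[0,0,0.002],[0,0,0.004],[0,0,0.006],[0,0,0.008],[0,0,0.01],[0,0,0.015],[0,0,0.02],[0,0,0.03]],"roll":[0,0,0,0,0,0,0,0]}'
python3 -m handwheel '{"fingers":[0,0,0,0,0,0,0,0,0,0],"offset":[[0,0,0.15],[0,0,0.3],[0,0,0.5],[0,0,0.5],[-0.5,-0.5,0.5],[-0.5,-0.5,0.5],[-0.5,-0.9,0.5],[-0.5,-0.9,0.5],[-0.5,-0.9,0.5],[-0.5,-0.9,0.5]],"roll":[0,0,0,0,0,0,0,0,0,0]}'
cat > chk.py <<'E'
from h import *
D=[grab_frame("top")[1] for _ in range(6)]
Z=np.array([np.where(d>0,cloud("top",d)[...,2],np.nan) for d in D])
for n,(u,v) in dict(FL=(220,241),FR=(356,211),RL=(209,189),RR=(344,160),RLt=(209,184),RLb=(209,194),RLl=(204,189),RLr=(214,189),pFL=(243,235),pFR=(335,218),pRL=(236,180),pRR=(322,163)).items():
    s=Z[:,v-2:v+3,u-2:u+3];print(n,np.nanmedian(s).round(4),np.isfinite(s).sum())
E
python3 chk.py
```

```text
clock: 18.23
position: [0.5669, 0.1352, 0.0496]
eef_rot: [-0.098, 0.7, -0.7, 0.098]
contact_force: [-0.8, -1.0, -0.2]
width: 0.0003
clock: 19.48
position: [0.3825, -0.1859, 0.25]
eef_rot: [0.098, -0.7, 0.701, -0.099]
contact_force: [1.0, -0.9, -0.1]
width: 0.0001
FL 0.0502 149
FR 0.0503 150
RL 0.04 148
RR 0.0501 149
RLt 0.0406 150
RLb 0.0401 150
RLl 0.0403 148
RLr 0.0403 149
pFL 0.0401 148
pFR 0.0401 150
pRL 0.0399 150
pRR 0.04 149
```

After the slow release the RL tab stays flat at 40.0 mm, the other three are at 50 mm, and the plate corners read 39.9–40.1 mm. I'm handing in.

```bash
python3 -c "
from bench import *
print(get_obs()['clock']);print(close_job())"
```

```text
19.775
the job is handed in; nothing more can be done
None
```

The rocking corner was the far left one. Its shim tab is now pressed flat, the other three tabs are still up, and I handed the job in at 19.8 s.

- **Finding the corner:** The near right and near left corners were firm, taking 20–25 N with almost no give. The far left sank about 3.7 mm under roughly 4 N and then stopped hard. I did not press the far right, because the sinking corner was already found.
- **First press of the tab:** The far left tab bottomed at 39.9 mm under 26 N. I then pressed its corner again, which held at 39.3 mm under 15 N. After that, depth showed the tab 1.2 mm proud (41.2 mm). Either lifting off quickly or pressing the corner had let it creep back.
- **Second press:** I pressed the tab again to 39.9 mm under 25 N and released it slowly.
- **Last checks (depth only):** The far left tab was at 40.0 mm and the other three at 50.1–50.3 mm. The plate's corners were level at 39.9–40.1 mm. I did not press the corner after this second press, so as not to disturb the tab.
- **Loose things:** In the top picture taken between the two presses they were all where they started. I did not look at them again after the second press, but the arm passed well above them.

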